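# Hold a pepper in tongs over the lit gas ring

## Task

Light the front ring of the gas hob: push its knob, the left one, down and turn it a quarter turn anticlockwise to the large-flame mark, and let go of it. Then take the tongs, pick the bell pepper off the board with them and hold it over the middle of the front ring, a few centimetres clear above the pan support. Finish still holding it there; never touch the pepper with the gripper itself, and leave the other knob, the onion and the jar alone.

Things in the scene. Friction and masses are not known exactly. Their poses are not given: they have to be found in the camera images.
- hob: Steel gas hob, 510 x 290 mm, fixed; plate 12 mm above the worktop, black cast pan supports (197 x 230 mm) on two rings, tops 57 mm above the worktop. Origin on the worktop under the middle of the front ring (nearer the robot); x to the rear ring (205 mm, saucepan on it), y left, z up. Knobs at x = -145 mm: left knob (front ring) y = +45 mm, right knob (rear ring) y = -45 mm.
- ring_front (a point): Point over the middle of the front ring at the height of the top of its pan support (57 mm above the worktop). Axes as the hob's.
- knob_left_top (a point): Middle of the left knob's top, on its turning axis, 46 mm above the worktop when up. Black knob: round skirt 42 mm across, its top 26 mm above the worktop, and on it a straight grip bar 40 long, 14 wide, 20 mm high. The point's x runs along the bar to its white pointer line and turns with it; at off it points as the hob's x.
- knob_left (a joint): Turn of the left knob, rad: 0 = off, grows anticlockwise from above; pi/2 = large-flame mark (big dot), 3.67 = small flame (little dot, end stop). At off it is locked unless pushed down 4 mm or more (forcing it does not count); keep it down for the first 55 degrees, beyond that it turns freely. Light friction (0.03 N m); it stays where it is left.
- knob_left_push (a joint): Push of the left knob, m: 0 = up, 0.005 = fully down (stop). Sprung up: 3 N at the top, 8 N fully down.
- knob_right (a joint): Turn of the right knob, rad (0 = off). To be left alone.
- board: Wooden chopping board 280 (x) x 180 (y) x 20 mm thick, fixed; origin under its middle, x along its length, away from the robot.
- pepper: Small red bell pepper standing upright on the board, 56 mm across (upright sides between 18 and 46 mm above its underside), 60 mm high plus a 17 mm stem, about 80 g. Origin at the centre of its underside, z up along the stem.
- onion: Brown onion, 68 mm across, 67 mm high, at the far end of the board. To be left alone.
- tongs: Steel sprung kitchen tongs, 260 mm long, 100 g, lying on their side, arms spread level. Origin on their underside, midway between the arms at the point of balance; x points to the heads, y to the left arm, z up. Hinge block (22 wide, 26 high) at x = -115 mm; heads 26 mm high at x = 75 to 117 mm, 90 mm apart. Axis x stays the middle line. Let go, they spring open.
- tongs_left: Left arm of the tongs (+y side), bowed steel strip with a black rubber grip sleeve (x = -38 to 30 mm, 2 to 24 mm above the tongs' underside), about 10 degrees off the middle line. At the tongs' origin the arms measure 65 mm over the sleeves when open, about 42 mm with the heads closed on the pepper. Origin at its hinge, x along the arm; hollow of the head at 215 mm.
- tongs_right: Right arm of the tongs (-y side), mirror image of the left; the two move alike. Squeezing the sleeves together at the tongs' origin takes about 5 N to start, 8 to 10 N at 55 mm and 12 to 17 N when the heads reach the pepper; closing 1 mm there closes the heads 1.9 mm. Origin at its hinge, x along the arm.
- tongs_bite (a point): Point midway between the hollows of the two heads, 100 mm ahead of the tongs' origin and 13 mm above their underside: the pepper's middle belongs here. Axes as the tongs'.
- jar: Glass storage jar with steel lid, 84 mm across, 150 mm high, to the right of the board; origin at the centre of its underside. To be left alone.
Things that resemble listed ones, but are neither listed nor needed, are in the scene too. What is shaped like the pepper but purple or turquoise is not meant.

How it is judged:
On the way, in this order (a step that is already met when the one before it is completed fails the run):
1. the left knob is pushed down before it is turned (value of joint knob_left_push above 0.0038 m and value of joint knob_left below 0.2 rad), for 0.05 s.
2. the left knob points to the large flame and is let go, up again (value of joint knob_left between 1.2 and 1.95 rad and value of joint knob_left_push below 0.0015 m and contact force between the fingers and hob below 0.2 N), for 0.2 s.
3. the pepper is lifted off the board between the heads of the tongs (z of pepper in the frame of board above 0.035 m and contact force between pepper and tongs_left above 0.5 N and contact force between pepper and tongs_right above 0.5 N and contact force between pepper and board below 0.05 N), for 0.2 s.
At the end, for the whole second after the job is handed in: The left knob is up, within 21 degrees of large flame; both tong heads grip the pepper and the gripper holds the tongs; its underside is 10 to 90 mm above the pan support, its middle within 40 mm of the front ring's; neither touches the hob nor the gripper the pepper; it hangs still (value of joint knob_left between 1.2 and 1.95 rad and value of joint knob_left_push below 0.0015 m and horizontal distance between pepper and ring_front below 0.04 m and z of pepper in the frame of ring_front between 0.01 and 0.09 m and contact force between pepper and tongs_left above 0.5 N and contact force between pepper and tongs_right above 0.5 N and contact force between the fingers and tongs above 2 N and contact force between each of pepper, tongs and hob below 0.05 N and contact force between pepper and the fingers below 0.05 N and linear speed of pepper below 0.03 m/s); the arm keeps its last pose, push and grip.
It fails at once if the pepper touched by the robot itself (contact force between pepper and the fingers above 0.3 N or contact force between pepper and the arm above 0.3 N).
It fails at once if the other knob turned (value of joint knob_right above 0.1 rad).
It fails at once if the onion or the jar pushed away (distance of any of onion, jar from where it was at the start of the episode above 0.02 m).
It also fails if it takes over 66 s, if anything falls off the work surface, if the arm or the gripper's body presses on something with over 40 N, if the wrist force passes 120 N, or if a joint passes its speed limit or range.

## Robot

A 6-joint arm with a two-finger parallel gripper is mounted at the origin on the work surface. World frame = base frame: x ahead of the robot, y to its left, z up, the work surface at z = 0. Lengths are in m, angles in rad, forces in N, time in s.
With the tool pointing down it reaches from about 0.3 to 0.775 m from the base axis. Payload 14.6 kg.
Tool frame: the origin (TCP) lies midway between the tips of the shut fingers; the grasp point (between the pads) lies 19 mm behind it; z points along the fingers, y is the line along which they close (so a half turn about z gives the same grasp; the last joint's range is limited). The gripper opens to 94 mm and grips with 3 to 60 N. Pads are 16 mm wide; open, the fingers measure 119 mm over their backs; the gripper's body (75 mm by 177 mm) begins 78 mm behind the grasp point.
Start: joints at [1.062, 0.3, 1.521, -0, 1.321, -0.067], TCP at [0.235, 0.497, 0.205] pointing down, gripper open.
Joint ranges: [-3.03, 3.03], [-0.79, 2.21], [0.23, 2.52], [-1.04, 4.18], [0, 3.07], [-2.55, 2.55]. Speed limits (rad/s): [2.22, 2.22, 2.57, 3.14, 3.14, 3.14].

## Interface

Orientations are given as a unit quaternion [w, x, y, z].
In Python, from station import ctrl, cams, spotter, current_time, current_q, current_qvel, current_effort, current_tcp_pos, current_tcp_rot, current_contact_force, current_moment, current_width, current_finger_force gives the robot as it stands. The module is installed in compiled form; this text tells all that it offers. Calls block until the motion is done:
- ctrl.move_to(position, orientation): joint-space move of the TCP to a pose.
- ctrl.move_l(position, speed=0.15, frame=None, stop_force=None): straight line of the TCP; frame=None keeps the orientation; speed is the mean speed in m/s. With stop_force (N) it stops when the force on the tool has changed by that much, and returns True; else False.
- ctrl.move_j(angles): joint-space move.
- ctrl.command_gripper(opening): opening from 0.0 (shut) to 1.0 (fully open); the grip force is fixed at half the most; returns when the fingers have stopped.
- ctrl.pause(seconds).
- ctrl.ik(position, orientation): joint angles nearest the present ones, or None.
- cams.get_image(name): name is "scene" or "top" or "wrist"; returns (picture, depth): 384x512x3 uint8, red, green, blue; 384x512 float32, m along the optical axis (not along the pixel's ray), 0 where there is no reading.
- cams.camera_params(name): a dict with "K" (3x3 intrinsics, pixels), "k1" (the pictures are not rectified: a ray, as slopes to the right and down, at radius r is drawn at 1 + k1 r^2 times it, then the intrinsics apply), "world_from_camera" (4x4, takes a point from camera to world coordinates). Camera axes: x right, y down, z forward; pixel columns grow to the right and rows downward; lengths in m; the calibration is good to about 2 mm. A picture is of the moment at which its call begins: read the wrist's pose just before it. camera_params takes no time and is no camera call; for the wrist camera it gives the pose at the moment of the call.
A pose or a line that the arm cannot do raises ctrl.Unreachable and nothing moves.
- ctrl.close_job(): hands the job in; it is judged then, once.
Trained networks look in the newest picture that a camera, given by its name, has taken for a name from the list of things; names that differ only in an ending like _2 or _b are one class to them, and where a whole thing is asked for, a point or a joint stands for the part that bears it (a point fixed in the world has none). Each returns a list of dicts, best first, with "conf" (0 to 1); they miss things now and then, are a little off and sometimes report something else, mostly with a low value. They report only what shows in the picture. A call takes as long as a camera call. They do not tell look-alikes from the thing itself.
- spotter.recognise(name, camera): "at" ([x, y, z] in m, in world coordinates, good to about 4 mm: the middle of the surface that is visible of it).
- spotter.cut_out(name, camera): "region" (384x512 bool, what is visible of it).
- spotter.pinpoint(name, camera): "at" ([x, y, z] in m, in world coordinates, good to about 4 mm: a listed point, or the origin of a listed thing).
Readings, each from a call of its own:
- current_time(): time.
- current_q(): joint angles.
- current_qvel(): joint speeds.
- current_effort(): joint torques, N m.
- current_tcp_pos(): TCP position.
- current_tcp_rot(): TCP orientation.
- current_contact_force(): force on the tool from outside, world axes, zero at the start.
- current_moment(): the same for the moment, N m.
- current_width(): opening from 0.0 (shut) to 1.0 (fully open).
- current_finger_force(): force on a finger pad.
Only numpy, scipy, OpenCV 4.12 (cv2) and the standard library are available. Lean on these libraries where they do the work, as an engineer would, in place of code of your own. Each camera call takes 0.05 s, during which the arm holds its last target. There are 200 camera calls.

## Working session

There is one attempt and no reset: what is moved stays moved. The work goes in short steps, each a Python script; the robot and the scene stay as the last script left them, time stands still between calls to the robot, and variables do not carry over. Pictures are saved under pics/ and viewed, at most 10 in all, crops included, and the job is handed in when it is done.

```bash
mkdir -p pics
cat > h.py <<'E'
import numpy as np, cv2
from station import *
def snap(n,f):
    im,d=cams.get_image(n); cv2.imwrite('pics/'+f,im[:,:,::-1]); return im,d
def world(n,d,mask=None,P=None):
    P=P or cams.camera_params(n); K=P['K']; v,u=np.nonzero((d>0)&(mask if mask is not None else True))
    z=d[v,u]; xd=np.c_[(u-K[0][2])/K[0][0],(v-K[1][2])/K[1][1]]; x=xd.copy()
    for _ in range(8): x=xd/(1+P['k1']*(x**2).sum(1))[:,None]
    T=np.array(P['world_from_camera']); return (np.c_[x*z[:,None],z]@T[:3,:3].T)+T[:3,3]
def quat(yaw):  # tool down, tool y axis at angle yaw+90deg... x axis of tool at yaw
    return [0,np.cos(yaw/2),np.sin(yaw/2),0]
E
python3 - <<'E'
from h import *
np.set_printoptions(precision=4,suppress=True)
a,_=snap('scene','s1.png'); b,_=snap('top','t1.png')
cv2.imwrite('pics/st.png',np.hstack([a,b])[:,:,::-1][:, :])
print(current_tcp_rot(),current_time())
for n in ['top','scene']:
    print(n, cams.camera_params(n)['world_from_camera'])
    for o in ['hob','ring_front','knob_left_top','board','pepper','onion','tongs','tongs_bite','tongs_left','tongs_right','jar']:
        print(o,[(np.round(r['at'],3).tolist(),round(r['conf'],2)) for r in spotter.pinpoint(o,n)])
E
```

```text
[-0.0001  0.2191  0.9757 -0.0005] 0.1
top [[ 0.0104 -0.985   0.1724  0.3484]
 [-0.9997 -0.0139 -0.0191 -0.0531]
 [ 0.0213 -0.1722 -0.9848  1.3559]
 [ 0.      0.      0.      1.    ]]
hob [([0.59, 0.259, -0.001], 0.91), ([0.318, -0.326, 0.014], 0.3)]
ring_front [([0.59, 0.258, 0.058], 0.96)]
knob_left_top [([0.436, 0.29, 0.047], 0.47)]
board [([0.32, -0.328, 0.017], 0.24)]
pepper [([0.446, 0.007, 0.001], 0.8), ([0.597, -0.104, 0.023], 0.75), ([0.555, 0.048, -0.0], 0.7)]
onion [([0.318, -0.338, 0.016], 0.75), ([0.733, -0.154, 0.02], 0.59)]
tongs [([0.431, -0.337, 0.001], 0.89), ([0.59, 0.256, 0.058], 0.44)]
tongs_bite [([0.531, -0.348, 0.01], 0.79), ([0.729, -0.15, 0.018], 0.68)]
tongs_left [([0.319, -0.329, 0.014], 0.74)]
tongs_right [([0.322, -0.336, 0.013], 0.65)]
jar [([0.69, -0.32, -0.002], 0.81), ([0.437, 0.288, 0.045], 0.37)]
scene [[-0.2671  0.5694 -0.7775  1.5456]
 [ 0.9635  0.1733 -0.2041  0.1901]
 [ 0.0186 -0.8036 -0.5949  0.824 ]
 [ 0.      0.      0.      1.    ]]
hob [([0.592, 0.256, -0.001], 0.97)]
ring_front [([0.588, 0.257, 0.054], 0.71)]
knob_left_top [([0.44, 0.286, 0.046], 0.58)]
board [([0.644, -0.13, -0.003], 0.66)]
pepper [([0.645, 0.027, 0.001], 0.91), ([0.449, 0.006, -0.0], 0.88), ([0.552, 0.051, 0.002], 0.76), ([0.602, -0.099, 0.02], 0.58)]
onion [([0.733, -0.151, 0.02], 0.82), ([0.59, 0.255, 0.057], 0.51)]
tongs [([0.434, -0.335, -0.001], 0.64)]
tongs_bite [([0.526, -0.346, 0.01], 0.76)]
tongs_left []
tongs_right [([0.318, -0.33, 0.012], 0.76)]
jar [([0.69, -0.322, 0.001], 0.65)]
```

View pics/t1.png

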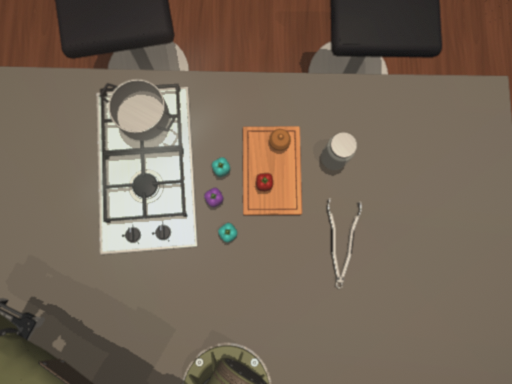

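View pics/s1.png

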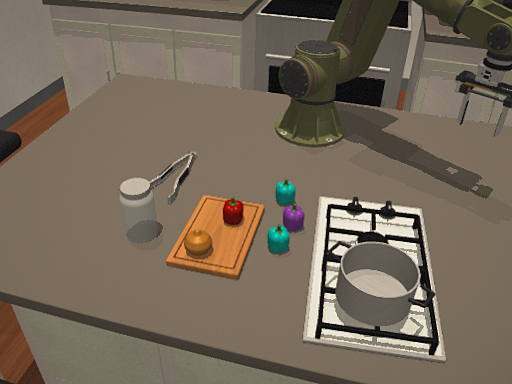

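The top view shows the left knob at (133,235) and the other at (164,232). The red pepper is on the board at (264,182), the onion at (280,140), the tongs run from (340,283) to heads at (330,203) and (360,207), and the jar is at (342,148). The pepper shapes at (221,167), (214,198) and (228,233) are decoys. The scene view agrees with this. Next I'll get the yaws from depth and look at the knob with the wrist camera.

Run:
```python
from h import *
np.set_printoptions(precision=4,suppress=True)
im,d=cams.get_image('top')
def cut(o,n,at=0):
    return spotter.cut_out(o,n)
W=world('top',np.where(d>0,d,1e-9))  # all pixels
W=W.reshape(384,512,3)
for o,zr in [('hob',(0.004,0.02)),('board',(0.012,0.027)),('tongs',(0.004,0.05))]:
    for r in cut(o,'top')[:2]:
        m=r['region']&(d>0); p=W[m]; p=p[(p[:,2]>zr[0])&(p[:,2]<zr[1])]
        if len(p)<30: continue
        print(o,round(r['conf'],2),len(p),cv2.minAreaRect((p[:,:2]*1000).astype(np.float32)),np.median(p[:,2]))
        if o=='tongs': np.save('tongs_top.npy',p)
yaw=np.radians(3)
hob=np.array([.590,.257]); k=hob+[-.145*np.cos(yaw)-.045*np.sin(yaw),-.145*np.sin(yaw)+.045*np.cos(yaw)]
for y in (yaw,yaw+np.pi):
    q=ctrl.ik([k[0],k[1],.25],quat(y)); print(y,q)
    if q is not None: print(ctrl.ik([k[0],k[1],.05],quat(y+np.pi/2)))
```

```text
hob 0.61 9530 ((646.642333984375, 262.7769775390625), (511.1510925292969, 290.13128662109375), 5.2000579833984375) 0.012175279447669274
board 0.81 4231 ((644.8602905273438, -127.91326141357422), (280.4770202636719, 177.53062438964844), 0.878886878490448) 0.019589966287617555
tongs 0.69 424 ((429.60552978515625, -328.33111572265625), (96.025146484375, 242.39920043945312), 79.73947143554688) 0.022642835823372343
tongs 0.51 4462 ((647.9398193359375, -126.68914794921875), (286.6907958984375, 181.5589599609375), 0.9027121663093567) 0.01952097115411444
0.05235987755982989 [ 0.5177  0.2277  1.508  -0.      1.4059  2.0362]
[ 0.5177  0.4435  1.7195 -0.      0.9786  0.4654]
3.193952531149623 [ 0.5177  0.2277  1.508  -0.      1.4059 -1.1054]
None
```

Run:
```python
from h import *
np.set_printoptions(precision=4,suppress=True)
yaw=np.radians(5.2)
c,s=np.cos(yaw),np.sin(yaw); R=np.array([[c,-s],[s,c]])
k=np.array([.590,.257])+R@[-.145,.045]; print('knob exp',k)
for i,(dx,z) in enumerate([(-.04,.22),(-.08,.26)]):
    xy=k+R@[dx,0]
    ctrl.move_to([*xy,z],quat(yaw)); ctrl.pause(.2)
    P=cams.camera_params('wrist'); im,d=snap('wrist',f'wk{i}.png')
    print(current_tcp_pos())
    for f in ('knob_left_top','ring_front'):
        print(f,[(np.round(r['at'],4),round(r['conf'],2)) for r in spotter.pinpoint(f,'wrist')])
    p=world('wrist',d,None,P); t=p[(p[:,2]>.036)&(np.hypot(*(p[:,:2]-k).T)<.04)]
    if len(t)>10: print('bar',len(t),np.percentile(t[:,2],[5,50,95]),cv2.minAreaRect((t[t[:,2]>.041,:2]*1000).astype(np.float32)))
```

```text
knob exp [0.4415 0.2887]
[0.4016 0.2852 0.22  ]
knob_left_top [(array([0.4373, 0.2879, 0.0462]), 0.81)]
ring_front [(array([0.5882, 0.2563, 0.058 ]), 0.76)]
bar 23057 [0.331  0.3511 0.3579] ((439.54052734375, 288.5545959472656), (40.39712142944336, 76.56139373779297), 5.074089527130127)
[0.3621 0.2813 0.2591]
knob_left_top [(array([0.4389, 0.2889, 0.0467]), 0.65)]
ring_front []
bar 292 [0.0432 0.0452 0.0465] ((439.52520751953125, 287.7381896972656), (39.2376708984375, 12.684773445129395), 5.059187412261963)
```

View pics/wk0.png

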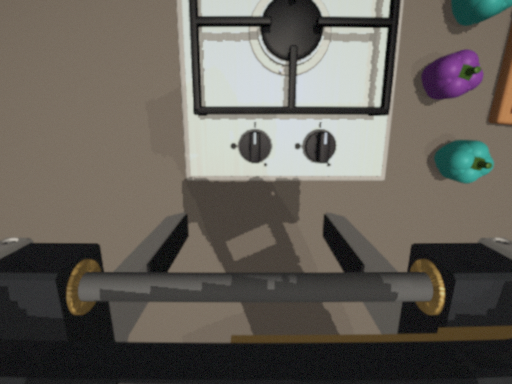

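The left knob shows at (255,146) with its pointer toward the ring, and the large-flame dot is at (234,146). The bar sits at (0.4395, 0.288), yaw 5.1°, top at 45.5 mm. Next I'll grip it, push and turn.

Run:
```python
from h import *
np.set_printoptions(precision=4,suppress=True)
yaw=np.radians(5.1); k=[.4394,.288]
ctrl.move_to([*k,.12],quat(yaw)); ctrl.command_gripper(.45)
print('stop',ctrl.move_l([*k,.031],.08,stop_force=8),current_tcp_pos())
ctrl.command_gripper(0.); print('w',current_width(),current_finger_force(),current_contact_force())
print('push',ctrl.move_l([*k,.0245],.02,stop_force=18),current_tcp_pos(),current_contact_force())
ctrl.pause(.2)
```

```text
stop False [0.4397 0.2881 0.0315]
w 0.14725224149363011 29.93033766746521 [-1.1554 10.6555 -0.7982]
push True [0.4394 0.2896 0.0261] [-2.0656  2.0847  8.3523]
```

Run:
```python
from h import *
np.set_printoptions(precision=4,suppress=True)
yaw=np.radians(5.1); p=current_tcp_pos()
print('push',ctrl.move_l([p[0],p[1],p[2]-.001],.01,stop_force=12),current_tcp_pos(),current_contact_force())
ctrl.pause(.15)
p=np.array(current_tcp_pos()); z=p[2]-.0005
for a in range(10,91,10):
    ctrl.move_l([.4394,.2885,z],.05,frame=quat(yaw+np.radians(a)))
    print(a,current_tcp_pos(),current_contact_force(),np.array(current_moment())[2])
```

```text
push False [0.4395 0.2897 0.026 ] [-4.5345 -3.0521 12.6194]
10 [0.4395 0.2895 0.0263] [-3.3112  5.463   8.1921] 0.017409716794340453
20 [0.4395 0.2895 0.0263] [-3.8749  5.8985  5.8063] 0.010971938162027958
30 [0.4395 0.2895 0.0263] [-4.4147  5.3903  6.6706] 0.01280288577298146
40 [0.4395 0.2895 0.0262] [-3.6763  4.7404  6.3908] 0.047559238388739974
50 [0.4395 0.2895 0.0263] [-3.4085  5.127   7.529 ] 0.0316745801027651
60 [0.4395 0.2894 0.0263] [-3.9015  4.5885  6.7742] -0.04932597412468912
70 [0.4395 0.2894 0.0263] [-3.7997  5.2953  7.8033] 0.02618582992285392
80 [0.4396 0.2894 0.0263] [-3.7538  5.1272  5.8358] 0.11113671148906105
90 [0.4396 0.2894 0.0263] [-3.5934  5.851   6.723 ] 0.060546849714906356
```

Run:
```python
from h import *
np.set_printoptions(precision=4,suppress=True)
yaw=np.radians(5.1); c,s=np.cos(yaw),np.sin(yaw); R=np.array([[c,-s],[s,c]])
p=current_tcp_pos()
ctrl.command_gripper(.32); ctrl.move_l([p[0],p[1],.13],.1); ctrl.pause(.3)
k=np.array([.4395,.288])+R@[-.08,0]
ctrl.move_to([*k,.26],quat(yaw)); ctrl.command_gripper(1.); ctrl.pause(.1)
P=cams.camera_params('wrist'); im,d=snap('wrist','wk2.png')
p=world('wrist',d,None,P); t=p[(p[:,2]>.04)&(p[:,2]<.06)&(np.hypot(*(p[:,:2]-[.4395,.288]).T)<.03)]
print(len(t),np.percentile(t[:,2],[5,50,95]),cv2.minAreaRect((t[:,:2]*1000).astype(np.float32)))
cv2.imwrite('pics/wk2c.png',cv2.resize(im[100:300,150:400,::-1],None,fx=2,fy=2))
# tongs views
ctrl.move_to([.40,-.1,.3],quat(-.15))
for i,(x,y,z) in enumerate([(.36,-.325,.25),(.40,-.33,.30)]):
    ctrl.move_to([x,y,z],quat(-.15)); ctrl.pause(.2)
    P=cams.camera_params('wrist'); im,d=snap('wrist',f'wt{i}.png')
    for f in ('tongs','tongs_bite'):
        print(f,[(np.round(r['at'],4),round(r['conf'],2)) for r in spotter.pinpoint(f,'wrist')])
    p=world('wrist',d,None,P); t=p[(p[:,2]>.006)&(p[:,2]<.06)&(abs(p[:,0]-.43)<.16)&(abs(p[:,1]+.335)<.09)]
    np.save(f'tw{i}.npy',t)
    print(len(t),np.percentile(t[:,2],[50,95]),cv2.minAreaRect((t[:,:2]*1000).astype(np.float32)))
print(current_time())
```

```text
309 [0.0426 0.0452 0.0466] ((439.833984375, 288.3626708984375), (13.602039337158203, 39.203086853027344), 5.033206462860107)
tongs []
tongs_bite []
2016 [0.0227 0.0259] ((420.27642822265625, -341.1272888183594), (101.65998840332031, 266.20233154296875), 85.40454864501953)
tongs [(array([ 0.4308, -0.3383,  0.0003]), 0.95)]
tongs_bite []
1526 [0.0227 0.0258] ((421.5415954589844, -338.3409118652344), (99.39405822753906, 266.724853515625), 84.07221221923828)
19.65
```

View pics/wk2c.png

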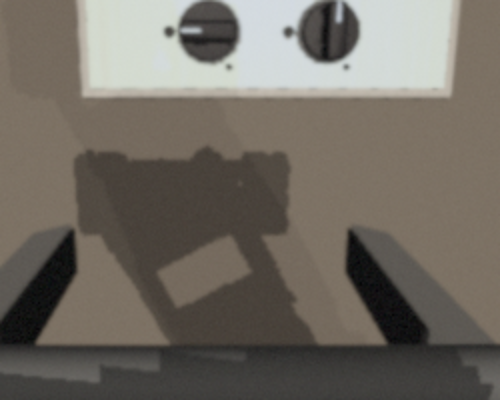

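View pics/wt1.png

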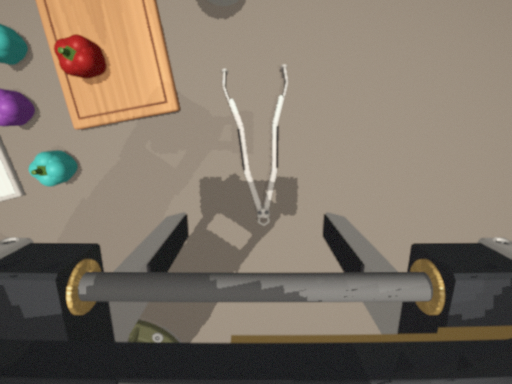

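The knob now points at the big dot, and the bar top is back at 45 mm, so it is up. The tongs show with their hinge at (263,217) and heads at (224,70) and (284,68). I'll fit their middle line from the point cloud.

Run:
```python
from h import *
from scipy.optimize import minimize
from scipy.spatial import cKDTree
np.set_printoptions(precision=4,suppress=True)
for f in ('tw0','tw1','tongs_top'):
    p=np.load(f+'.npy'); p=p[(p[:,2]>.012)&(p[:,2]<.04)][:,:2]
    def loc(v): 
        c,s=np.cos(v[1]),np.sin(v[1]); q=p-[.43,-.337]; return np.c_[q@[c,s],q@[-s,c]-v[0]]
    def cost(v):
        q=loc(v); d=cKDTree(q*[1,-1]).query(q)[0]; return np.minimum(d,.006).mean()
    b=min((cost((y,a)),y,a) for y in np.linspace(-.015,.015,31) for a in np.linspace(-.3,.1,41))
    r=minimize(cost,b[1:],method='Nelder-Mead'); q=loc(r.x)
    print(f,len(p),r.fun,r.x,'x range',np.percentile(q[:,0],[0,1,99,100]),'head spread',[np.percentile(q[(q[:,0]>.08)&(sg*q[:,1]>0),1],[5,95]) for sg in(1,-1)], 'mid',[np.percentile(q[(abs(q[:,0])<.02)&(sg*q[:,1]>0),1],[5,95]) for sg in(1,-1)])
```

```text
tw0 1970 0.0005809953470652671 [-0.0046 -0.0824] x range [-0.1425 -0.1367  0.122   0.1238] head spread [array([0.0432, 0.0498]), array([-0.0494, -0.0432])] mid [array([0.0228, 0.0316]), array([-0.0317, -0.0226])]
tw1 1498 0.0006784930599702109 [-0.0047 -0.0841] x range [-0.1417 -0.1372  0.1224  0.1242] head spread [array([0.0434, 0.0498]), array([-0.0487, -0.0431])] mid [array([0.0229, 0.0317]), array([-0.0317, -0.0228])]Traceback (most recent call last):
  File "<stdin>", line 13, in <module>
    return _quantile_unchecked(
        a, q, axis, out, overwrite_input, method, keepdims, weights)
    return _ureduce(a,
                    func=_quantile_ureduce_func,
    ...<5 lines>...
                    overwrite_input=overwrite_input,
                    method=method)
    r = func(a, **kwargs)
    result = _quantile(arr,
                       quantiles=q,
    ...<2 lines>...
                       out=out,
                       weights=wgt)
    slices_having_nans = np.isnan(arr[-1, ...])
                                  ~~~^^^^^^^^^
IndexError: index -1 is out of bounds for axis 0 with size 0
```

```bash
cat >> h.py <<'E'
def pepper_pts(n,img,d,P):
    W=world(n,np.where(d>0,d,1e-9),None,P).reshape(384,512,3); g=img.astype(int)
    m=(g[...,0]>70)&(g[...,1]<.35*g[...,0])&(g[...,2]<.45*g[...,0])&(d>0)
    p=W[m]; return p[(np.hypot(p[:,0]-.6,p[:,1]+.1)<.07)&(p[:,2]>.03)&(p[:,2]<.12)]
def circ(p,r=.028):  # axis of the upright sides
    from scipy.optimize import least_squares
    s=p[(p[:,2]>.04)&(p[:,2]<.064)][:,:2]
    return least_squares(lambda c:np.hypot(*(s-c).T)-r,p[:,:2].mean(0),loss='soft_l1',f_scale=.002).x,len(s)
E
python3 - <<'E'
from h import *
np.set_printoptions(precision=4,suppress=True)
for n in('top','scene'):
    im,d=cams.get_image(n); p=pepper_pts(n,im,d,cams.camera_params(n)); print(n,len(p),circ(p),p[:,2].max(),p.mean(0))
ctrl.move_to([.4336,-.342,.12],quat(-.083)); print('stop',ctrl.move_l([.4336,-.342,.004],.1,stop_force=8),current_tcp_pos())
ctrl.command_gripper(.59); print('w',current_width(),current_finger_force())
f0=np.array(current_contact_force())
ctrl.move_l([.4336,-.342,.15],.08); print(current_width(),current_finger_force(),np.array(current_contact_force())-f0)
yaw=-.083
ctrl.move_to([.47,-.20,.19],quat(-.05)); ctrl.move_to([.46,-.09,.19],quat(-.0)); ctrl.pause(.3)
P=cams.camera_params('wrist'); im,d=snap('wrist','wg.png'); p=world('wrist',d,None,P); np.save('wg.npy',p)
pp=pepper_pts('wrist',im,d,P); print('wrist',len(pp),circ(pp) if len(pp) else 0,pp[:,2].max() if len(pp) else 0)
print(current_tcp_pos(),current_width(),current_time())
t=p[(p[:,2]>.14)&(p[:,2]<.24)&(p[:,0]>.50)]; print(len(t))
for sg in (1,-1):
    s=t[(sg*(t[:,1]+.09)>0)]; 
    if len(s): print(s.min(0),s.max(0),[ (x,np.round(np.median(s[abs(s[:,0]-x)<.006],0),4)) for x in (.51,.53,.55,.57) if (abs(s[:,0]-x)<.006).any()])
E
```

```text
top 126 (array([ 0.595 , -0.1033]), 0) 0.08527973975755132 [ 0.595  -0.1033  0.0767]
scene 372 (array([ 0.5972, -0.1005]), 123) 0.08354969141879054 [ 0.6151 -0.0975  0.0641]
stop False [ 0.4339 -0.3423  0.0046]
w 0.5938485435849286 7.910708338022232
0.5902823797028725 6.946212351322174 [-1.922  -1.5227 -3.3099]
wrist 1811 (array([ 0.6015, -0.1021]), 14) 0.08130078198059482
[ 0.46   -0.0907  0.1898] 0.5957066694326233 26.075
4931
[ 0.5    -0.0713  0.184 ] [ 0.5805 -0.0499  0.2131] [(0.51, array([ 0.5101, -0.0658,  0.2078])), (0.53, array([ 0.5301, -0.0605,  0.2079])), (0.55, array([ 0.5502, -0.0533,  0.2076])), (0.57, array([ 0.57  , -0.0553,  0.2057]))]
[ 0.5    -0.1355  0.185 ] [ 0.5796 -0.1139  0.2129] [(0.51, array([ 0.51  , -0.1193,  0.2079])), (0.53, array([ 0.53  , -0.1247,  0.2079])), (0.55, array([ 0.5502, -0.1321,  0.2065])), (0.57, array([ 0.5702, -0.1302,  0.2063]))]
```

View pics/wg.png

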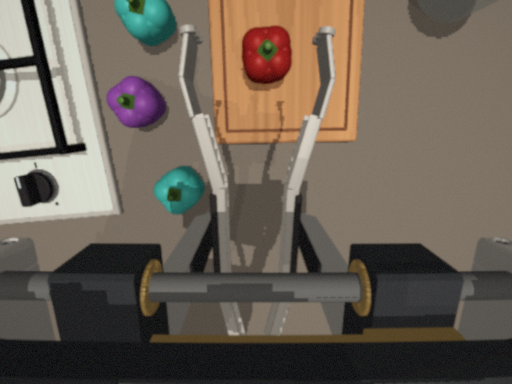

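The tongs are held level: heads at (187,30) and (325,32), about 72 mm apart inside, with the pepper at (267,50). The bite is about 102 mm ahead of the TCP and 1.8 mm to the right. The pepper is near (0.599, -0.102).

Run:
```python
from h import *
np.set_printoptions(precision=4,suppress=True)
x,y=.497,-.1004
ctrl.move_l([x,y,.19],.1,frame=quat(0.))
print('stop',ctrl.move_l([x,y,.0436],.08,stop_force=4),current_tcp_pos(),current_contact_force())
ctrl.command_gripper(0.); ctrl.pause(.2); print('w',current_width()*94,current_finger_force(),current_contact_force())
ctrl.move_l([x,y,.15],.06); ctrl.pause(.3); print('w',current_width()*94,current_finger_force(),current_contact_force(),current_time())
im,d=snap('wrist','wl.png'); snap('scene','sl.png')
```

```text
stop False [ 0.4972 -0.1004  0.0439] [ 0.1786  0.124  -0.4736]
w 44.39775298673197 29.9788436293602 [ 0.2086  0.9329 -0.017 ]
w 44.27518882192347 29.980168640613556 [-0.3069 -1.2587 -1.4796] 31.35
```

View pics/wl.png

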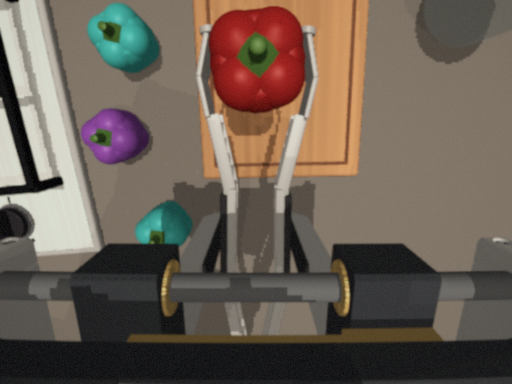

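View pics/sl.png

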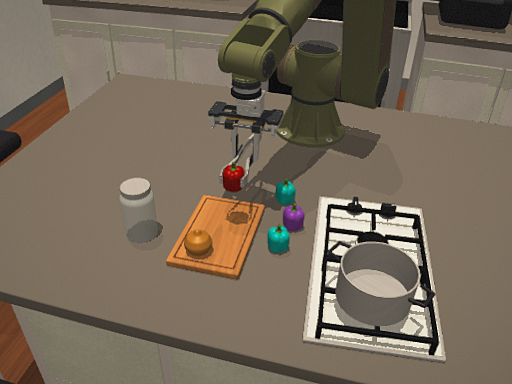

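The red pepper hangs upright between the heads at (258,60) in the wrist view, clear of the board in the scene view at (233,178). I'll carry it to the ring, raised first.

Run:
```python
from h import *
np.set_printoptions(precision=4,suppress=True)
x,y=.487,.258
ctrl.move_l([.497,-.1004,.2],.08)
ctrl.move_l([x,y,.2],.1,frame=quat(0.)); ctrl.move_l([x,y,.13],.05); ctrl.pause(1.)
P=cams.camera_params('wrist'); im,d=snap('wrist','wf.png'); snap('scene','sf.png')
W=world('wrist',np.where(d>0,d,1e-9),None,P).reshape(384,512,3); g=im.astype(int)
m=(g[...,0]>70)&(g[...,1]<.35*g[...,0])&(g[...,2]<.45*g[...,0])&(d>0); p=W[m]; p=p[p[:,2]>.07]
print(p[:,:2].mean(0),np.percentile(p,[2,98],axis=0),current_width()*94,current_finger_force(),current_time())
print([(np.round(r['at'],3),round(r['conf'],2)) for n in('wrist','scene') for r in spotter.pinpoint('pepper',n)])
```

```text
[0.5872 0.256 ] [[0.5657 0.2336 0.1534]
 [0.6095 0.2784 0.1658]] 44.302656711750984 29.98007297515869 38.6083
[(array([0.588, 0.256, 0.1  ]), 0.96), (array([ 0.449,  0.002, -0.003]), 0.88), (array([0.554, 0.051, 0.002]), 0.84), (array([ 0.645,  0.03 , -0.003]), 0.66), (array([ 0.649,  0.029, -0.   ]), 0.63), (array([0.592, 0.26 , 0.106]), 0.61), (array([0.455, 0.004, 0.001]), 0.58), (array([ 0.553,  0.049, -0.   ]), 0.58)]
```

View pics/sf.png

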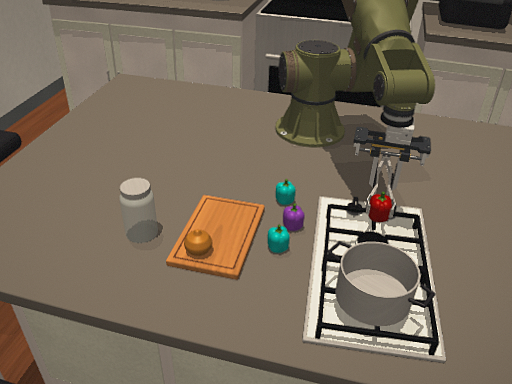

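The pepper hangs at (380,208), over the front ring. It measures (0.588, 0.256) with its underside near z = 0.10 m, about 45 mm above the pan support, and the grip is steady at 30 N.

```bash
python3 -c "
from station import ctrl
print(ctrl.close_job())"
```

```text
the job is handed in; nothing more can be done
None
```

The job is handed in: the left knob points to the large flame and is up, and the tongs hold the pepper over the middle of the front ring, about 45 mm above the pan support; no verdict came back.

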